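Load the soaking tub and hold its lid as a splash guard

TASK

Tip the three used screw caps off the steel tray into the open soaking tub without your fingers touching the caps, and put the empty tray back down flat on the worktop. Then take the tub's lid by its handle, lower it to 35 degrees above closed and finish while still holding it there, because it would fall shut if let go and I want to pour disinfectant in under it, using it as a splash guard. Never let the lid drop shut, and leave the wash bottle, the timer and the petri dish where they stand.

Things in the scene. Friction and masses are not known exactly. Their poses are not given: they have to be found in the camera images.
- soak_tub: Grey plastic soaking tub, open on top, 155 (its x) x 220 (its y) x 70 mm high, walls 5 mm, inner floor (white, perforated) 11 mm above its underside; it stands firm and cannot be moved. Origin: centre of its underside; z up. The lid is hinged along its +x rim, which is on the robot's left; the tray starts on its -x side.
- soak_lid (a joint): Angle of the tub's white lid (rad): 0 is closed (level), growing as the free edge rises; 0.611 is 35 degrees. It starts leaning back on its stop at 1.75 (100 degrees); released below about 1.5 it falls shut. Lid: plate 163 x 232 x 4 mm with a 9 mm turned-down edge, 0.25 to 0.4 kg with handle, hinge almost frictionless.
- soak_lid_hinge (a point): Middle of the lid's hinge axis: 83 mm along the tub's +x and 74 mm above its underside, fixed to the tub; its axes are the tub's, the hinge axis is y.
- lid_bar: Handle of the lid: black round grip sleeve 12 mm thick, 90 mm long, along the tub's y, turning freely on a steel bow with a 38 mm clear gap to the lid's free edge. Origin: its middle; y along it, x and z turn with it. At lid angle a it lies 207 cos a - 8 sin a mm from the hinge axis along the tub's -x and 207 sin a + 8 cos a mm above it. A pinch from above can follow the swing without tilting.
- tray: Small polished steel tray: pan 118 mm wide (its x), 150 mm long (its y), floor 3 mm, walls 18 mm high on both long sides and at the back (-y); the front end (+y) is an open lip. 0.13 to 0.19 kg. Origin: centre of the pan's underside; z up. It starts flat on the worktop, lip roughly towards the tub. The caps start to slide on it at about 20 degrees of tilt and surely do by 35.
- tray_grip (a point): Middle of the tray's grip: a flat-sided black bar 16 mm wide (tray x), 24 mm high, 78 mm long (tray y) behind the pan, 118 mm from the tray's origin towards -y and 33 mm above its underside (it spans 20 to 44 mm). Its axes are the tray's. The pan overhangs it, so pinch it firmly (about 60 N) across its flat sides.
- tray_lip (a point): Middle of the open lip's edge, on the tray floor: 75 mm from the tray's origin towards +y, 3 mm above its underside.
- cap_1: Used cream-coloured plastic screw cap, 52 mm across and 17 mm high, lying flat on the tray. Origin: centre of its underside.
- cap_2: Used screw cap like the first, 51 mm across and 15 mm high, on the tray.
- cap_3: Used screw cap like the first, 52 mm across and 16 mm high, on the tray, nearest the grip.
- wash_bottle: Bystander: white wash bottle with a spout, 66 mm across, 188 mm high, standing to the left of the tub. Origin: centre of its underside.
- timer: Bystander: white bench timer, 58 x 66 x 18 mm, lying on the worktop. Origin: centre of its underside.
- petri_dish: Bystander: flat round petri dish, 62 mm across, 13 mm high, on the worktop behind the tray. Origin: centre of its underside.
There are look-alikes about, which are no part of the job. Leave any green or purple look-alike of the cap_1 alone.

How it is judged:
By the outcome, as a careful person would: the job done as asked, in the order asked, and still so for the second after the job is handed in, while the arm keeps its last pose, push and grip.
It also fails if it takes over 58 s, if anything falls off the work surface, if the arm or the gripper's body presses on something with over 40 N, if the wrist force passes 120 N, or if a joint passes its speed limit or range.

ROBOT

A 6-joint arm with a two-finger parallel gripper is mounted at the origin on a cart in front of the work surface, level with it; the furniture and walls round the work are solid. World frame = base frame: x ahead of the robot, y to its left, z up, the work surface at z = 0. Lengths are in mm, angles in rad, forces in N, time in s.
With the tool pointing down it reaches from about 350 to 775 mm from the base axis. Payload 7.3 kg.
Tool frame: the origin (TCP) lies at the very end of the fingers, on their centre line; the grasp point (between the pads) lies 19 mm behind it; z points along the fingers, y is the line along which they close (so a half turn about z gives the same grasp; the last joint's range is limited). The gripper opens to 92 mm and grips with 3 to 60 N. Pads are 19 mm wide; open, the fingers measure 130 mm over their backs; the gripper's body (75 mm by 190 mm) begins 47 mm behind the grasp point.
Start: joints at [-1.421, 0.342, 1.524, -0, 1.275, -0.146], TCP at [153.063, -502.212, 226.741] pointing down, gripper open.
Joint ranges: [-2.53, 2.53], [-0.77, 2.02], [0.04, 2.7], [-1, 4.14], [0.28, 2.66], [-3.11, 3.11]. Speed limits (rad/s): [2.57, 2.57, 3.14, 3.14, 3.14, 3.14].

INTERFACE

Orientations are given as [roll, pitch, yaw] about the fixed x, y, z axes, in that order (R = Rz(yaw) Ry(pitch) Rx(roll)).
In Python, from plant import get_obs, vision, workorder gives the robot as it stands.
- The arm moves only by the shell command python3 -m pendant 'ROWS' [OPENING]. ROWS is a JSON object of lists of equal length, an entry for each row: "dp": the shift along the tool's x, y, z in m, a list of three; "rotation": the turn, a rotation vector about the tool's x, y, z in rad, a list of three. A call has 1 to 8 rows; each row is the pose to reach, as a shift and turn from the pose commanded when the call began, along the tool's axes at that moment; what a row does not reach only later rows make up. A row lasts 1/8 s, in which the tool goes at most 62.5 mm and 10.7 degrees, less where a joint would pass 70% of its speed; a pose out of reach is approached as far as the arm can. A call with a gripper value outside its range is refused whole. OPENING is the finger opening in m, from 0 to 0.0918, set as the call begins (- or left out, the last holds). The fingers move at their own pace and stop on an object; the grip force is fixed at half the most. Time passes only in rows, so rows that repeat a pose let the fingers close. It gives the time, the measured TCP pose, the force, the opening and the grip force at its end, in the units of the state.
- get_obs(): the state, without advancing time (a new reading comes with each control period).
- vision.capture(name): name is "scene" or "top" or "wrist"; returns a dict with "pixels" (400x640x3 uint8, red, green, blue), "vfov" (degrees; the focal length in pixels is half the picture's height over the tangent of half this angle, whatever the lens; pixels are square), "cx", "cy" (the principal point, pixels), "dist" ([k1, k2, p1, p2, k3] as OpenCV has them; the pictures are not rectified), "pose" (4x4, takes a point from camera to world coordinates); the wrist camera has in their place "T_tool_cam" (4x4, takes a point from camera to tool coordinates, whose origin is the TCP and whose axes are the flange's). Camera axes: x right, y up, looking along -z (the intrinsics and any distortion apply to the point x, -y, -z); pixel columns grow to the right and rows downward; lengths in mm; the calibration is good to about 2 mm. A picture is of the moment at which its call begins: read the wrist's pose just before it. There is no depth.
- workorder.close_job(): hands the job in; it is judged then, once.
The state is a dict: "time": time; "joint_positions": joint angles; "dq": joint speeds; "tau": joint torques, N m; "tool_pos": TCP position; "tcp_rot": TCP orientation; "contact_force": force on the tool from outside, world axes, zero at the start; "moment": the same for the moment, N m; "grip_width": finger opening in mm; "finger_force": force on a finger pad.
Only numpy, scipy, OpenCV 4.12 (cv2) and the standard library are available. Lean on these libraries where they do the work, as an engineer would, in place of code of your own. Each camera call takes 0.05 s, during which the arm holds its last target. There are 200 camera calls.

## Working session

There is one attempt and no reset: what is moved stays moved. The work goes in short steps, Python scripts to look and compute and a shell command to move; the robot and the scene stay as the last step left them, time stands still between calls to the robot, and variables do not carry over. Pictures are saved under pics/ and viewed, at most 13 in all, crops included, and the job is handed in when it is done.

```bash
ls; mkdir -p pics
cat > h.py <<'E'
import numpy as np, cv2
from scipy.spatial.transform import Rotation as R
from plant import get_obs, vision, workorder
def cap(name, fn):
    o=get_obs(); c=vision.capture(name); p=c.pop("pixels"); cv2.imwrite(f"pics/{fn}.png",np.ascontiguousarray(p[...,::-1]))
    if "pose" not in c:
        T=np.eye(4); T[:3,:3]=R.from_euler("xyz",o["tcp_rot"]).as_matrix(); T[:3,3]=o["tool_pos"]
        c["pose"]=T@np.array(c["T_tool_cam"])
    c["pose"]=np.array(c["pose"]); np.save(f"pics/{fn}.npy",c,allow_pickle=True); return p,c
def K(c):
    f=200/np.tan(np.radians(c["vfov"])/2); return np.array([[f,0,c["cx"]],[0,f,c["cy"]],[0,0,1.]]),np.array(c["dist"],float)
def load(fn): return np.load(f"pics/{fn}.npy",allow_pickle=True).item()
def topix(c,P):
    k,d=K(c); T=np.linalg.inv(c["pose"]); P=np.atleast_2d(np.array(P,float))
    q=(T[:3,:3]@P.T).T+T[:3,3]; q=q*[1,-1,-1]
    return cv2.projectPoints(q,np.zeros(3),np.zeros(3),k,d)[0][:,0]
def atz(c,uv,z):
    k,d=K(c); n=cv2.undistortPoints(np.array(uv,float).reshape(-1,1,2),k,d)[:,0]
    r=np.c_[n[:,0],-n[:,1],-np.ones(len(n))]@c["pose"][:3,:3].T; o=c["pose"][:3,3]
    return o+r*((z-o[2])/r[:,2])[:,None]
E
python3 - <<'E'
from h import *
print(get_obs())
for n in("top","scene"):
    p,c=cap(n,n+"0"); print(c)
E
```

```text
pics
{'time': 0.0, 'joint_positions': array([-1.42101094e+00,  3.42696704e-01,  1.52500238e+00, -1.11776695e-05,
        1.27540196e+00, -1.46013576e-01]), 'dq': array([-0.00072764,  0.00135725, -0.0009081 , -0.00096373, -0.00034659,
       -0.00145033]), 'tau': array([-8.84700385e-04, -4.31245172e+01, -2.44217545e+01,  7.17379153e-02,
        5.61948004e-02, -1.23763780e-04]), 'tool_pos': array([ 152.99021254, -501.79350632,  226.06357905]), 'tcp_rot': array([-3.14009876e+00, -2.08887949e-04,  2.95802072e-01]), 'contact_force': array([-0.13084567,  0.30446525, -0.26804731]), 'moment': array([ 0.03709316,  0.00680362, -0.02964755]), 'finger_force': 0.0, 'grip_width': 91.81745026572749}
{'vfov': 52.255118853914624, 'cx': 314.6655631273994, 'cy': 199.71507329617003, 'dist': array([-0.05279352,  0.        ,  0.        ,  0.        ,  0.        ]), 'pose': array([[-2.75376977e-02,  9.83664713e-01, -1.77891563e-01,
         3.14158627e+02],
       [-9.99604994e-01, -2.80973838e-02, -6.27263257e-04,
         8.72818344e+01],
       [-5.61530426e-03,  1.77804021e-01,  9.84049896e-01,
         1.25778602e+03],
       [ 0.00000000e+00,  0.00000000e+00,  0.00000000e+00,
         1.00000000e+00]])}
{'vfov': 55.70819989210808, 'cx': 318.30571626544264, 'cy': 201.90024907540018, 'dist': array([0.02501437, 0.        , 0.        , 0.        , 0.        ]), 'pose': array([[-5.84681871e-01,  5.13638572e-01, -6.27951054e-01,
        -2.48994859e+02],
       [-8.11230609e-01, -3.63286916e-01,  4.58178477e-01,
         6.47401911e+02],
       [ 7.21173667e-03,  7.77301765e-01,  6.29086605e-01,
         8.58100545e+02],
       [ 0.00000000e+00,  0.00000000e+00,  0.00000000e+00,
         1.00000000e+00]])}
```

View pics/top0.png

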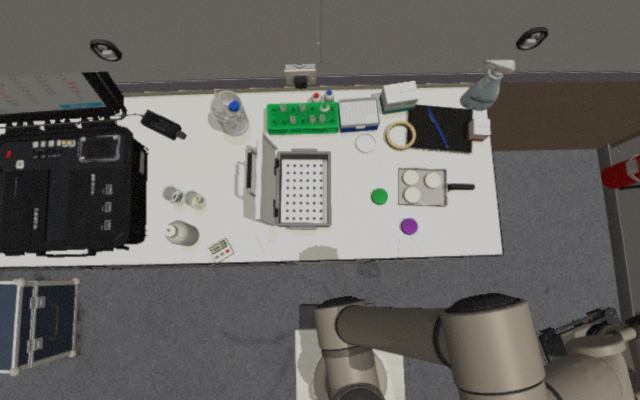

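View pics/scene0.png

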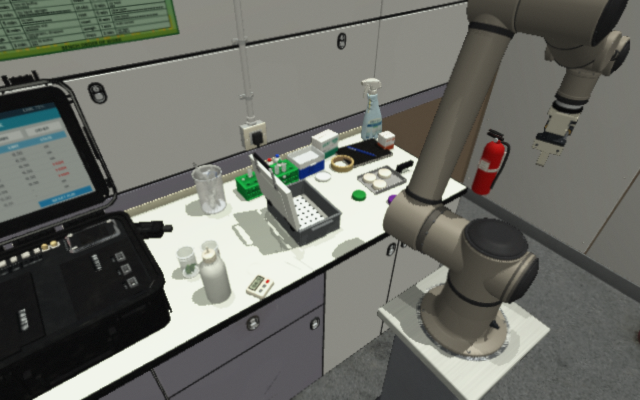

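The top view shows the tub opening at about (280–329, 152–227), with the lid leaning back on its left and the handle at (250,172). The tray pan is at (399–446, 168–206), with its grip running right to (474,187). The green and purple caps are at (379,197) and (409,226). I'll zoom in to measure.

Run:
```python
from h import *
p=cv2.imread("pics/top0.png")[140:240,235:485]
cv2.imwrite("pics/topcrop.png",cv2.resize(p,None,fx=3.2,fy=3.2,interpolation=cv2.INTER_CUBIC))
```

```text
(no output)
```

View pics/topcrop.png

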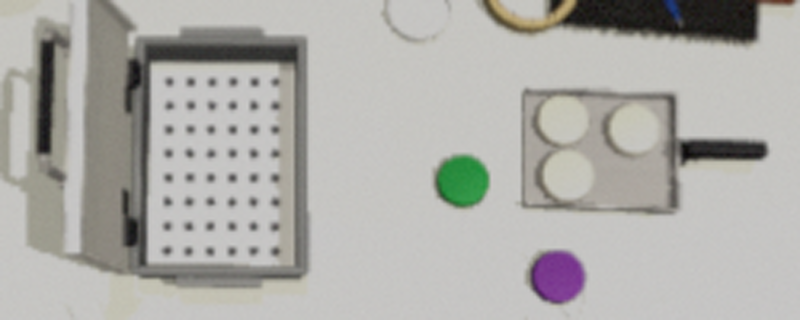

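The crop shows the tray lip from (523,92) to (523,206), back corners at (675,95) and (675,210), and the grip along (682–765, ~150). The tub rim's outer corners are (305,38), (305,275), (137,40) and (140,275). The handle bar runs from (46,40) to (44,153).

Run:
```python
from h import *
c=load("top0")
def W(pts,z): return atz(c,np.array(pts)/3.2-0.35+[235,140],z)
print("lip",W([(523,92),(523,206)],3).round(1).tolist())
print("back",W([(676,95),(676,210)],18).round(1).tolist())
print("grip",W([(682,150),(766,150)],44).round(1).tolist())
print("tub",W([(305,38),(305,275),(137,40),(140,275)],70).round(1).tolist())
print("caps",W([(565,119),(568,174),(634,128)],20).round(1).tolist())
print("others",W([(463,181),(558,277),(417,10)],15).round(1).tolist())
# lid at 100deg: bar pos rel hinge
a=1.75; print("bar off",-(207*np.cos(a)-8*np.sin(a)),207*np.sin(a)+8*np.cos(a))
print("bar",W([(46,40),(44,153)],74+202).round(1).tolist())
```

```text
lip [[634.4, -179.5, 3.0], [519.9, -172.1, 3.0]]
back [[623.5, -327.1, 18.0], [509.2, -317.3, 18.0]]
grip [[562.9, -319.5, 44.0], [560.7, -400.7, 44.0]]
tub [[675.7, 37.7, 70.0], [450.7, 45.4, 70.0], [678.5, 196.7, 70.0], [454.9, 196.4, 70.0]]
caps [[601.9, -215.2, 20.0], [547.2, -214.3, 20.0], [591.0, -282.2, 20.0]]
others [[544.1, -112.9, 15.0], [448.0, -198.9, 15.0], [718.3, -76.9, 15.0]]
bar off 44.76882109443636 202.25912255770902
bar [[617.5, 249.1, 276.0], [527.0, 250.4, 276.0]]
```

```bash
cat >> h.py <<'E'
def to(pos,Rt):
    o=get_obs(); R0=R.from_euler("xyz",o["tcp_rot"])
    if Rt is None: Rt=R0
    elif not isinstance(Rt,R): Rt=R.from_euler("xyz",Rt)
    print("dp",(R0.inv().apply(np.array(pos)-o["tool_pos"])/1000).round(4),"rot",(R0.inv()*Rt).as_rotvec().round(4),"t",o["time"])
E
python3 - <<'E'
from h import *
to((562,-345,220),(np.pi,0,1.503))
E
```

```text
dp [ 0.437  -0.0308  0.0063] rot [-1.0000e-03 -9.0000e-04 -1.2072e+00] t 0.1
```

```bash
python3 -m pendant '{"dp":[[0.055,-0.004,0.001],[0.109,-0.008,0.002],[0.164,-0.012,0.003],[0.219,-0.015,0.004],[0.273,-0.019,0.004],[0.328,-0.023,0.005],[0.382,-0.027,0.006],[0.437,-0.031,0.006]],"rotation":[[0,0,-0.151],[0,0,-0.302],[0,0,-0.453],[0,0,-0.604],[0,0,-0.755],[0,0,-0.906],[0,0,-1.057],[0,0,-1.207]]}' 0.07
python3 -m pendant '{"dp":[[0,0,0],[0,0,0]],"rotation":[[0,0,0],[0,0,0]]}'
python3 - <<'E'
from h import *
p,c=cap("wrist","w1"); print(get_obs()["joint_positions"].round(3),get_obs()["tool_pos"],get_obs()["tcp_rot"],c["pose"].round(2))
E
```

```text
time: 1.1
tool_pos: [563.4, -344.2, 220.1]
tcp_rot: [-3.141, -0.0, 1.508]
contact_force: [0.7, -0.2, 0.6]
grip_width: 70.2
finger_force: 0.0
time: 1.35
tool_pos: [561.6, -345.1, 220.0]
tcp_rot: [-3.14, -0.0, 1.502]
contact_force: [0.5, -0.3, -0.7]
grip_width: 69.9
finger_force: 0.0
[-6.680e-01  6.010e-01  1.118e+00 -1.000e-03  1.424e+00 -5.980e-01] [ 561.14436623 -345.54143282  220.34937651] [-3.14044542e+00 -1.76476672e-04  1.50140210e+00] [[ 1.0000e+00  6.0000e-02  2.0000e-02  5.6710e+02]
 [-7.0000e-02  9.6000e-01  2.5000e-01 -2.7728e+02]
 [-0.0000e+00 -2.5000e-01  9.7000e-01  3.7878e+02]
 [ 0.0000e+00  0.0000e+00  0.0000e+00  1.0000e+00]]
```

View pics/w1.png

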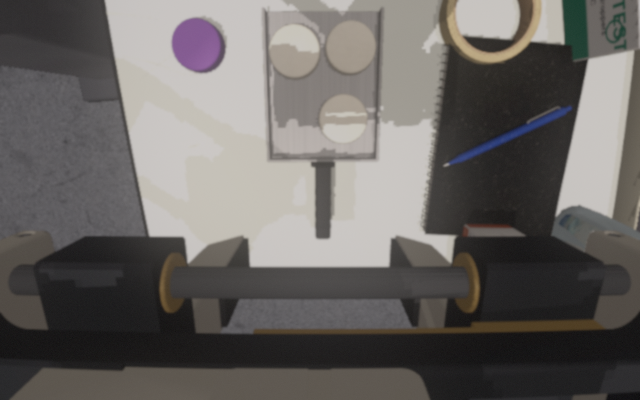

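The wrist view shows the tray at (265–380, 10–160) and the grip bar at (316–331, 163–238), with the three caps on the pan.

Run:
```python
from h import *
c=load("w1")
print("lip",atz(c,[(265,10),(381,10)],3).round(1).tolist())
print("back",atz(c,[(268,160),(378,159)],18).round(1).tolist())
print("grip",atz(c,[(323,163),(323,237.5)],44).round(1).tolist(), atz(c,[(316,237.5),(331,237.5)],44).round(1).tolist())
```

```text
lip [[519.1, -170.7, 3.0], [635.5, -178.6, 3.0]]
back [[509.3, -320.0, 18.0], [625.6, -326.7, 18.0]]
grip [[567.2, -323.5, 44.0], [562.2, -401.1, 44.0]] [[554.9, -400.7, 44.0], [570.5, -401.7, 44.0]]
```

```bash
python3 -m pendant '{"dp":[[0.001,0.003,0.05],[0.001,0.0045,0.1],[0.001,0.0045,0.15],[0.001,0.0045,0.185],[0.001,0.0045,0.206],[0.001,0.0045,0.206]],"rotation":[[0,0,0],[0,0,0],[0,0,0],[0,0,0],[0,0,0],[0,0,0]]}'
python3 -m pendant '{"dp":[[0,0,0],[0,0,0],[0,0,0],[0,0,0],[0,0,0],[0,0,0]],"rotation":[[0,0,0],[0,0,0],[0,0,0],[0,0,0],[0,0,0],[0,0,0]]}' 0
python3 - <<'E'
from h import *
o=get_obs();print(o["tool_pos"],o["tcp_rot"],o["contact_force"],o["moment"],o["finger_force"],o["joint_positions"])
E
```

```text
time: 2.15
tool_pos: [564.5, -344.8, 13.3]
tcp_rot: [-3.138, -0.002, 1.5]
contact_force: [-0.0, 0.2, 0.1]
grip_width: 69.7
finger_force: 0.0
time: 2.9
tool_pos: [566.5, -344.5, 14.7]
tcp_rot: [-3.141, 0.0, 1.503]
contact_force: [0.1, 0.4, 0.5]
grip_width: 15.5
finger_force: 29.9
[ 566.52106788 -344.45900459   14.71550071] [-3.14133808e+00  5.05321708e-05  1.50290653e+00] [0.09510485 0.37790078 0.52402732] [ 0.04425083 -0.15750543 -0.16119085] 29.944080971181393 [-6.61696879e-01  8.00074551e-01  1.33650713e+00 -2.18321107e-04
  1.00519371e+00 -5.93690059e-01]
```

```bash
python3 -m pendant '{"dp":[[0,0,-0.003],[0,0,-0.007],[0,0,-0.012],[0,0,-0.018],[0,0,-0.025],[0,0,-0.025]],"rotation":[[0,0.02,0],[0,0.05,0],[0,0.08,0],[0,0.1,0],[0,0.1,0],[0,0.1,0]]}'
python3 - <<'E'
from h import *
o=get_obs();print(o["contact_force"],o["moment"],o["finger_force"])
p,c=cap("wrist","w2"); cap("scene","s2")
a=cv2.imread("pics/w2.png"); b=cv2.imread("pics/s2.png")[120:240,300:470]
b=cv2.resize(b,(400,282)); b=cv2.copyMakeBorder(b,0,118,0,0,cv2.BORDER_CONSTANT)
cv2.imwrite("pics/v2.png",np.hstack([a[:300,200:500],b[:300]]))
E
```

```text
time: 3.65
tool_pos: [567.0, -344.8, 40.6]
tcp_rot: [3.14, -0.099, 1.503]
contact_force: [-0.4, -0.5, -1.3]
grip_width: 16.0
finger_force: 29.9
[-0.37640432 -0.50943466 -1.32619352] [-0.24838774 -0.07976538 -0.03749293] 29.938502311706543
```

View pics/v2.png

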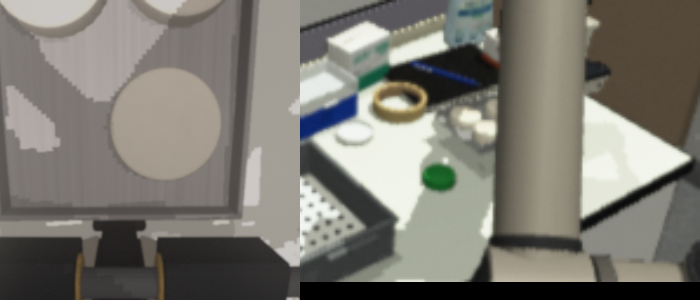

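The wrist crop shows the pan's back wall with corners at about (203,213) and (443,215) in full-image pixels, and the caps still on the tray. I'll check whether the grip has slipped in tilt.

```bash
python3 - <<'E'
from h import *
c=load("w2")
T=np.linalg.inv(c["pose"])
# tray points in tray frame; tray pose at grasp: TCP at tray (0,-345 offset): origin
R0=R.from_euler("z",-0.0645); org=np.array([572.4,-249.6,0])
tcp0=np.array([566.5,-344.5,14.7]); Rt0=R.from_euler("xyz",[-3.1413,0,1.5029])
P=np.array([[-59,-75,18],[59,-75,18],[-59,-75,0],[59,-75,0],[-59,0,18],[59,0,18],[-7.5,-25,19]])
Wd=R0.apply(P)+org; tool=Rt0.inv().apply(Wd-tcp0); g=np.array([0,0,-19])
for phi in(0,-3,-6,-9):
    q=R.from_euler("y",phi,degrees=True).apply(tool-g)+g
    TC=np.linalg.inv(c["T_tool_cam"]); cc=dict(c); cc["pose"]=np.array(c["T_tool_cam"])
    print(phi,topix(cc,q).round(0).tolist())
E
python3 - <<'E'
import cv2
a=cv2.imread("pics/w2.png"); cv2.imwrite("pics/v3.png",a)
E
```

```text
0 [[194.0, 219.0], [440.0, 218.0], [206.0, 209.0], [429.0, 208.0], [179.0, 51.0], [454.0, 50.0], [300.0, 110.0]]
-3 [[195.0, 220.0], [439.0, 219.0], [207.0, 212.0], [428.0, 211.0], [183.0, 56.0], [450.0, 55.0], [300.0, 112.0]]
-6 [[196.0, 221.0], [439.0, 220.0], [208.0, 214.0], [427.0, 214.0], [188.0, 60.0], [446.0, 59.0], [301.0, 115.0]]
-9 [[197.0, 222.0], [438.0, 222.0], [209.0, 217.0], [426.0, 217.0], [192.0, 65.0], [442.0, 64.0], [301.0, 117.0]]
```

View pics/v3.png

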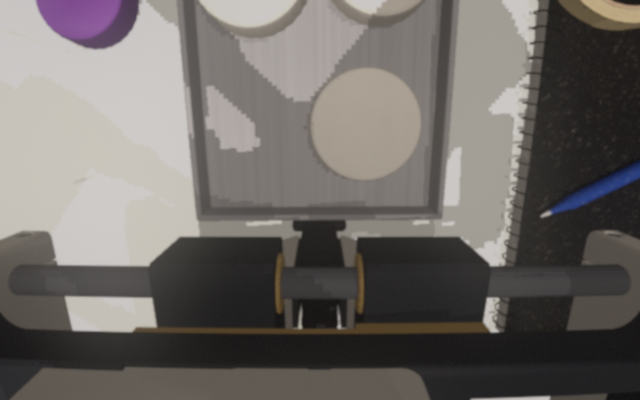

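```bash
cat >> h.py <<'E'
def tip(deg,yaw=np.pi/2): # tool orientation, lip down by deg
    return R.from_euler("z",yaw-np.pi/2)*R.from_euler("x",-deg,degrees=True)*R.from_euler("xyz",[np.pi,0,np.pi/2])
def tcp_for_lip(lip,deg,yaw=np.pi/2,off=(169.7,0,11.7)): return np.array(lip)-tip(deg,yaw).apply(off)
E
python3 - <<'E'
from h import *
to((567,-345,160),None)
a=tcp_for_lip((566,85,135),-6); print(a); to(a,tip(-6))
E
```

```text
dp [ 0.0113  0.0004 -0.1196] rot [0. 0. 0.] t 3.75
[566.         -84.99334866 128.89742596]
dp [ 0.2662 -0.0182 -0.0628] rot [ 0.007   0.005  -0.0674] t 3.75
```

```bash
python3 -m pendant '{"dp":[[0.001,0,-0.01],[0.003,0,-0.03],[0.005,0,-0.055],[0.008,0,-0.08],[0.010,0,-0.1],[0.011,0,-0.115],[0.011,0,-0.12],[0.017,0,-0.12]],"rotation":[[0,0,0],[0,0,0],[0,0,0],[0,0,0],[0,0,0],[0,0,0],[0,0,0],[0,0,0]]}'
python3 -m pendant '{"dp":[[0.008,-0.001,0],[0.02,-0.002,0],[0.04,-0.003,0],[0.062,-0.004,0],[0.087,-0.006,0.001],[0.112,-0.008,0.002],[0.137,-0.01,0.005],[0.162,-0.012,0.01]],"rotation":[[0,0,-0.003],[0,0,-0.006],[0,0,-0.013],[0,0,-0.02],[0,0,-0.03],[0,0,-0.04],[0,0,-0.045],[0,0,-0.05]]}'
python3 - <<'E'
from h import *
to(tcp_for_lip((566,85,120),-6),tip(-6)); o=get_obs(); print(o["joint_positions"].round(3),o["contact_force"],o["moment"])
E
```

```text
time: 4.75
tool_pos: [566.7, -339.6, 160.5]
tcp_rot: [-3.141, -0.1, 1.502]
contact_force: [0.6, 0.1, -2.4]
grip_width: 15.9
finger_force: 29.9
time: 5.75
tool_pos: [566.0, -175.1, 167.1]
tcp_rot: [3.136, -0.1, 1.554]
contact_force: [0.6, -0.1, -2.5]
grip_width: 15.7
finger_force: 29.9
dp [ 0.0844 -0.0019  0.0619] rot [ 0.0072  0.0051 -0.0171] t 5.75
[-0.479  0.53   1.397  0.096  1.256 -0.493] [ 0.63864401 -0.06140332 -2.4813796 ] [-0.21324318 -0.10401275 -0.0610962 ]
```

```bash
python3 -m pendant '{"dp":[[0.025,0,0.01],[0.045,-0.001,0.02],[0.06,-0.001,0.032],[0.072,-0.002,0.044],[0.08,-0.002,0.055],[0.084,-0.002,0.062],[0.084,-0.002,0.062],[0.084,-0.002,0.062]],"rotation":[[0,0,-0.003],[0,0,-0.006],[0,0,-0.01],[0,0,-0.014],[0.007,0.005,-0.017],[0.007,0.005,-0.017],[0.007,0.005,-0.017],[0.007,0.005,-0.017]]}'
python3 - <<'E'
from h import *
for d,l in((10,(566,88,112)),(25,(566,92,100)),(35,(566,96,92)),(45,(566,98,85)),(52,(566,98,82))): to(tcp_for_lip(l,d),tip(d))
p,c=cap("top","t4"); p,c=cap("wrist","w4"); cap("scene","s4")
a=cv2.imread("pics/t4.png")[130:250,220:440]; b=cv2.imread("pics/w4.png")
cv2.imwrite("pics/v4.png",np.hstack([cv2.resize(a,(440,240))[:240],cv2.resize(b,(384,240))])[:,:800])
E
```

```text
time: 6.75
tool_pos: [566.2, -87.7, 114.0]
tcp_rot: [3.141, -0.104, 1.57]
contact_force: [-0.1, 0.2, -1.0]
grip_width: 15.7
finger_force: 29.9
dp [ 0.0146 -0.0002 -0.0377] rot [ 0.0004 -0.2789 -0.0011] t 6.75
dp [ 0.0378 -0.0002 -0.0648] rot [ 2.000e-04 -5.407e-01 -1.200e-03] t 6.75
dp [ 0.06   -0.0002 -0.0792] rot [ 1.000e-04 -7.153e-01 -1.200e-03] t 6.75
dp [ 0.0839 -0.0002 -0.0911] rot [ 0.     -0.8898 -0.0012] t 6.75
dp [ 0.1013 -0.0002 -0.099 ] rot [-1.000e-04 -1.012e+00 -1.300e-03] t 6.75
```

View pics/v4.png

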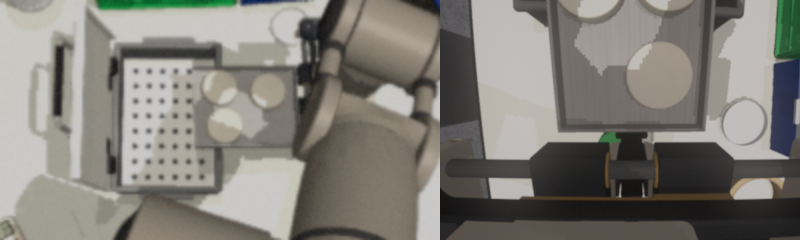

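The tray lip is over the tub, past the near wall, with all three caps still on it. The grip is steady, so I'll tip now.

```bash
python3 -m pendant '{"dp":[[0.004,0,-0.01],[0.008,0,-0.022],[0.0146,0,-0.0377],[0.021,0,-0.046],[0.028,0,-0.055],[0.038,0,-0.065],[0.045,0,-0.070],[0.052,0,-0.075]],"rotation":[[0,-0.08,0],[0,-0.18,0],[0,-0.28,0],[0,-0.36,0],[0,-0.45,0],[0,-0.54,0],[0,-0.6,0],[0,-0.66,0]]}'
python3 - <<'E'
from h import *
print(get_obs()["joint_positions"].round(3))
for d,l in((35,(566,96,92)),(45,(566,98,85)),(52,(566,98,82))): to(tcp_for_lip(l,d),tip(d))
E
```

```text
time: 7.9
tool_pos: [566.1, -42.9, 194.3]
tcp_rot: [3.141, 0.557, 1.569]
contact_force: [-0.9, -0.0, -1.9]
grip_width: 16.0
finger_force: 29.9
[ 0.085  0.513  1.485 -0.587  1.255  0.306]
dp [ 0.0032 -0.0001 -0.0074] rot [ 0.0002 -0.0542 -0.0012] t 7.9
dp [ 0.0148 -0.0001 -0.0315] rot [ 1.000e-04 -2.288e-01 -1.200e-03] t 7.9
dp [ 0.0236 -0.0001 -0.0484] rot [ 0.     -0.3509 -0.0012] t 7.9
```

```bash
python3 -m pendant '{"dp":[[0.002,0,-0.004],[0.003,0,-0.0074],[0.006,0,-0.014],[0.009,0,-0.021],[0.012,0,-0.027],[0.0148,0,-0.0315],[0.017,0,-0.035],[0.017,0,-0.035]],"rotation":[[0,-0.03,0],[0,-0.06,0],[0,-0.11,0],[0,-0.16,0],[0,-0.2,0],[0,-0.23,0],[0,-0.26,0],[0,-0.26,0]]}'
python3 -m pendant '{"dp":[[0,0,0],[0,0,0],[0,0,0],[0,0,0]],"rotation":[[0,0,0],[0,0,0],[0,0,0],[0,0,0]]}'
python3 - <<'E'
from h import *
o=get_obs();print(o["joint_positions"].round(3),o["contact_force"])
p,c=cap("top","t5"); p,c=cap("wrist","w5"); cap("scene","s5")
a=cv2.imread("pics/t5.png")[130:250,220:440]; b=cv2.imread("pics/w5.png"); s=cv2.imread("pics/s5.png")[130:290,230:450]
cv2.imwrite("pics/v5.png",np.vstack([np.hstack([cv2.resize(a,(400,220)),cv2.resize(b,(352,220))]),cv2.copyMakeBorder(cv2.resize(s,(440,320)),0,0,0,312,0)]))
E
```

```text
time: 8.9
tool_pos: [565.9, -10.0, 214.1]
tcp_rot: [-3.14, 0.816, 1.572]
contact_force: [-0.0, -0.3, -2.1]
grip_width: 15.5
finger_force: 29.9
time: 9.4
tool_pos: [565.9, -10.6, 214.6]
tcp_rot: [-3.141, 0.815, 1.57]
contact_force: [-0.4, 0.6, -1.9]
grip_width: 15.4
finger_force: 29.9
[ 0.246  0.594  1.436 -0.794  1.426  0.498] [-0.36746837  0.56222014 -1.85562903]
```

View pics/v5.png

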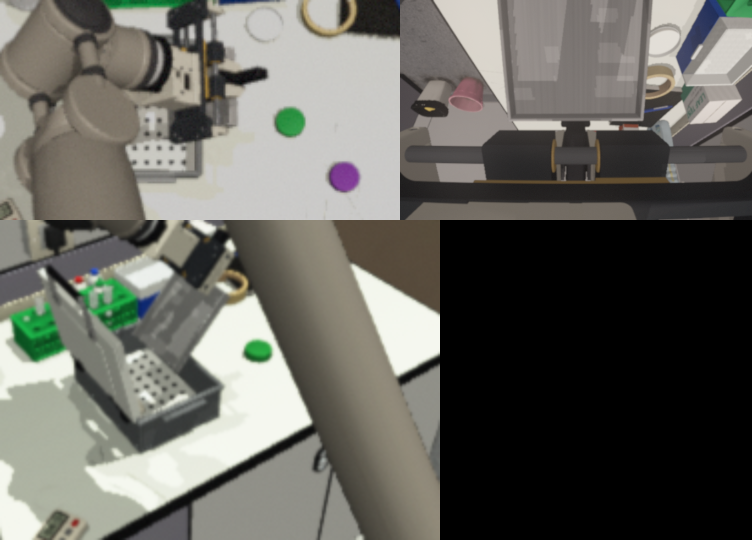

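The wrist view shows the tray empty as far as it is visible, and nothing lies outside the tub. I'll level the tray and retreat.

Run:
```python
from h import *
for d,l in((30,(566,92,98)),(10,(566,80,115)),(0,(566,70,125))): to(tcp_for_lip(l,d),tip(d))
```

```text
dp [-0.0108  0.0001  0.0429] rot [-0.0006  0.2916 -0.0005] t 9.55
dp [-0.0086  0.0001  0.0945] rot [-5.000e-04  6.407e-01 -6.000e-04] t 9.55
dp [-4.500e-03  1.000e-04  1.183e-01] rot [-5.000e-04  8.152e-01 -6.000e-04] t 9.55
```

```bash
python3 -m pendant '{"dp":[[-0.003,0,0.012],[-0.007,0,0.027],[-0.0108,0,0.043],[-0.01,0,0.060],[-0.009,0,0.078],[-0.0086,0,0.0945],[-0.006,0,0.108],[-0.0045,0,0.118]],"rotation":[[0,0.08,0],[0,0.18,0],[0,0.29,0],[0,0.41,0],[0,0.53,0],[0,0.64,0],[0,0.74,0],[0,0.815,0]]}'
python3 -m pendant '{"dp":[[-0.02,0,-0.01],[-0.045,0,-0.02],[-0.08,0,-0.025],[-0.12,0,-0.025],[-0.16,0,-0.025],[-0.2,0,-0.025],[-0.23,0,-0.02],[-0.244,0,-0.01]],"rotation":[[0,0,0],[0,0,0],[0,0,0],[0,0,0.01],[0,0,0.02],[0,0,0.035],[0,0,0.05],[0,0,0.068]]}'
python3 - <<'E'
from h import *
o=get_obs();print(o["joint_positions"].round(3),o["contact_force"],o["moment"])
to((566.5,-344.5,14.7),(np.pi,0,1.503))
p,c=cap("top","t6"); p,c=cap("wrist","w6")
a=cv2.imread("pics/t6.png")[130:250,220:440]; b=cv2.imread("pics/w6.png")
cv2.imwrite("pics/v6.png",np.hstack([cv2.resize(a,(440,240)),cv2.resize(b,(360,225))[:225] if 0 else cv2.resize(b,(360,240))]))
E
```

```text
time: 10.55
tool_pos: [565.7, -100.4, 136.7]
tcp_rot: [-3.141, -0.002, 1.569]
contact_force: [0.1, -0.6, -0.4]
grip_width: 15.7
finger_force: 29.9
time: 11.55
tool_pos: [565.8, -345.5, 147.9]
tcp_rot: [3.141, 0.003, 1.5]
contact_force: [-0.2, 0.4, -1.5]
grip_width: 16.1
finger_force: 29.9
[-0.663  0.657  1.216 -0.002  1.265 -0.591] [-0.24435839  0.424839   -1.50608475] [-0.05812012 -0.13198073  0.01700754]
dp [0.0015 0.0005 0.1332] rot [ 0.0009  0.0032 -0.0028] t 11.55
```

View pics/v6.png

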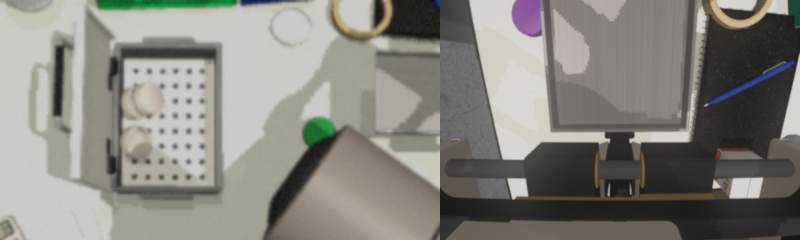

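All three caps are in the tub near its left wall, and the tray is empty. Next I'll set the tray back where it started.

```bash
python3 -m pendant '{"dp":[[0.001,0,0.02],[0.0015,0.0005,0.05],[0.0015,0.0005,0.08],[0.0015,0.0005,0.105],[0.0015,0.0005,0.12],[0.0015,0.0005,0.128],[0.0015,0.0005,0.131],[0.0015,0.0005,0.132]],"rotation":[[0,0.003,-0.003],[0,0.003,-0.003],[0,0.003,-0.003],[0,0.003,-0.003],[0,0.003,-0.003],[0,0.003,-0.003],[0,0.003,-0.003],[0,0.003,-0.003]]}'
python3 -m pendant '{"dp":[[0,0,0],[0,0,0.0005]],"rotation":[[0,0,0],[0,0,0]]}'
python3 - <<'E'
from h import *
o=get_obs();print(o["tool_pos"],o["contact_force"],o["moment"])
E
```

```text
time: 12.65
tool_pos: [566.7, -342.2, 15.7]
tcp_rot: [3.141, -0.002, 1.505]
contact_force: [0.3, 0.6, -2.5]
grip_width: 15.9
finger_force: 29.9
time: 12.9
tool_pos: [566.5, -342.2, 15.0]
tcp_rot: [3.141, -0.002, 1.505]
contact_force: [0.4, -0.3, -1.8]
grip_width: 15.8
finger_force: 29.9
[ 566.53252964 -342.1644493    14.98968426] [ 0.36001088 -0.30248706 -1.75073284] [-0.10290202 -0.08556201 -0.01736334]
```

```bash
python3 -m pendant '{"dp":[[0,0,0.0005],[0,0,0.001],[0,0,0.0015],[0,0,0.0015]],"rotation":[[0,0,0],[0,0,0],[0,0,0],[0,0,0]]}'
python3 -m pendant '{"dp":[[0,0,0],[0,0,0],[0,0,0],[0,0,0]],"rotation":[[0,0,0],[0,0,0],[0,0,0],[0,0,0]]}' 0.06
python3 -m pendant '{"dp":[[0,0,-0.02],[0,0,-0.06],[0,0,-0.11],[0,0,-0.17],[0,0,-0.23],[0,0,-0.29],[0,0,-0.33]],"rotation":[[0,0,0],[0,0,0],[0,0,0],[0,0,0],[0,0,0],[0,0,0],[0,0,0]]}' 0.07
python3 - <<'E'
from h import *
p,c=cap("wrist","w7"); p,c=cap("top","t7"); p,c=cap("scene","s7")
# bar candidates: tub centre & hinge
to((571,150,400),(np.pi,0,0)); to((571,150,400),(np.pi,0,np.pi)); print(get_obs()["joint_positions"])
E
```

```text
time: 13.4
tool_pos: [566.5, -342.3, 14.6]
tcp_rot: [3.141, -0.002, 1.505]
contact_force: [-2.9, 1.2, 9.4]
grip_width: 16.0
finger_force: 29.9
time: 13.9
tool_pos: [566.3, -341.9, 12.7]
tcp_rot: [-3.141, -0.003, 1.505]
contact_force: [-0.6, -0.4, 0.0]
grip_width: 51.4
finger_force: 0.0
time: 14.78
tool_pos: [566.2, -342.7, 348.5]
tcp_rot: [3.137, 0.001, 1.505]
contact_force: [-0.4, -0.0, 0.1]
grip_width: 70.3
finger_force: 0.0
dp [ 0.4922 -0.0276 -0.0536] rot [ 0.0055 -0.0033  1.5053] t 14.925
dp [ 0.4922 -0.0276 -0.0536] rot [ 0.0034  0.0056 -1.6363] t 14.925
[-0.66100117  0.5721484   0.83276727  0.00219381  1.73123066 -0.59510651]
```

```bash
python3 -m pendant '{"dp":[[0.04,-0.002,-0.004],[0.09,-0.004,-0.008],[0.14,-0.008,-0.012],[0.19,-0.01,-0.016],[0.25,-0.014,-0.02],[0.3,-0.016,-0.022]],"rotation":[[0,0,-0.1],[0,0,-0.25],[0,0,-0.4],[0,0,-0.55],[0,0,-0.7],[0,0,-0.85]]}' 0.06
python3 - <<'E'
from h import *
to((572,247,370),(np.pi,0,np.pi))
E
```

```text
time: 15.68
tool_pos: [569.1, -40.2, 365.2]
tcp_rot: [3.14, -0.003, 2.361]
contact_force: [1.5, 0.2, -0.2]
grip_width: 60.2
finger_force: 0.0
dp [ 0.2002  0.206  -0.0039] rot [ 0.0025 -0.0029 -0.781 ] t 15.675
```

```bash
python3 -m pendant '{"dp":[[0.04,0.041,-0.001],[0.08,0.082,-0.002],[0.12,0.123,-0.003],[0.155,0.16,-0.004],[0.18,0.185,-0.004],[0.2,0.206,-0.004],[0.2,0.206,-0.004]],"rotation":[[0,0,-0.15],[0,0,-0.3],[0,0,-0.45],[0,0,-0.6],[0,0,-0.72],[0.0025,-0.003,-0.781],[0.0025,-0.003,-0.781]]}' 0.06
python3 - <<'E'
from h import *
p,c=cap("wrist","w8"); p,c=cap("top","t8"); p,c=cap("scene","s8"); print(get_obs()["tool_pos"],get_obs()["tcp_rot"],get_obs()["joint_positions"].round(3))
a=cv2.imread("pics/s8.png")[100:300,180:420]
b=cv2.resize(cv2.imread("pics/w8.png"),(512,320)); 
w7=cv2.resize(cv2.imread("pics/w7.png"),(384,240)); t7=cv2.resize(cv2.imread("pics/t7.png")[130:250,300:500],(400,240))
cv2.imwrite("pics/v8.png",np.vstack([np.hstack([b,cv2.resize(a,(272,320))]),np.hstack([w7,t7])]))
E
```

```text
time: 16.55
tool_pos: [572.4, 247.0, 365.4]
tcp_rot: [-3.139, -0.008, 3.14]
contact_force: [0.1, 0.5, 0.3]
grip_width: 60.0
finger_force: 0.0
[572.5523915  245.36268384 365.58384481] [-3.13835554 -0.00851996  3.13796009] [ 2.820e-01  4.920e-01  9.190e-01 -1.000e-03  1.740e+00 -1.285e+00]
```

View pics/v8.png

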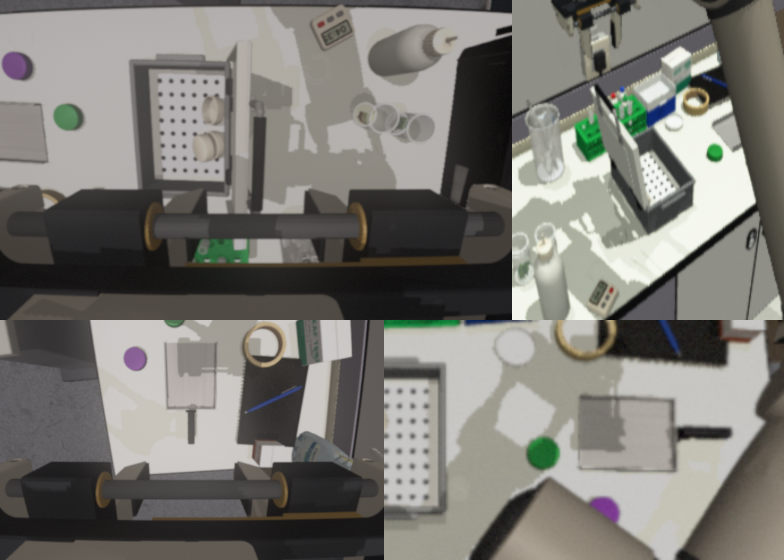

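The tray lies flat and empty in its starting place, and the three caps are in the tub. In the wrist view the bar runs from (324,147) to (321,260) in full pixels, between the fingers.

Run:
```python
from h import *
c=load("w8")
print(atz(c,[(323.5,147),(321.5,260)],276).round(1).tolist())
# tub rim outer corners at z=70 in wrist image (scaled coords*1.25)
print(atz(c,np.array([(134,62),(131,193)])*1.25,70).round(1).tolist(), atz(c,np.array([(150,67),(150,182)])*1.25,11).round(1).tolist())
# hinge side ends of the lid top edge
im=cv2.imread("pics/w8.png",0); 
for r in(160,180,200,220): print(r, [int(x) for x in im[r,295:350:1]])
```

```text
[[526.7, 249.7, 276.0], [614.6, 248.4, 276.0]]
[[454.7, 52.3, 70.0], [676.4, 23.5, 70.0]] [[457.1, 55.6, 11.0], [675.0, 35.9, 11.0]]
160 [164, 172, 174, 174, 174, 173, 172, 173, 173, 172, 171, 170, 168, 166, 167, 160, 145, 133, 127, 122, 113, 97, 73, 58, 56, 56, 57, 57, 55, 56, 57, 57, 57, 57, 56, 57, 70, 99, 123, 135, 138, 138, 139, 138, 139, 138, 139, 138, 138, 137, 138, 140, 138, 139, 138]
180 [166, 172, 173, 173, 172, 172, 173, 173, 172, 172, 171, 170, 166, 165, 164, 154, 142, 137, 138, 133, 117, 89, 63, 55, 55, 55, 55, 56, 56, 55, 56, 54, 55, 54, 56, 65, 91, 117, 133, 137, 138, 137, 139, 139, 138, 139, 139, 139, 139, 138, 138, 138, 139, 138, 138]
200 [140, 145, 146, 146, 146, 145, 145, 145, 145, 144, 143, 141, 140, 141, 140, 136, 133, 135, 134, 124, 102, 73, 56, 53, 52, 52, 51, 53, 50, 50, 52, 52, 51, 52, 59, 83, 112, 130, 136, 137, 137, 137, 138, 137, 136, 138, 137, 137, 137, 138, 137, 138, 137, 137, 137]
220 [143, 145, 145, 145, 145, 145, 145, 144, 144, 144, 143, 140, 139, 138, 136, 133, 135, 135, 131, 113, 83, 58, 51, 51, 51, 51, 52, 52, 52, 51, 53, 52, 51, 57, 76, 108, 129, 137, 137, 137, 137, 136, 137, 138, 137, 136, 138, 137, 137, 137, 137, 138, 137, 137, 138]
```

Run:
```python
from h import *
to((570.5,249.3,257),(np.pi,0,3.127))
```

```text
dp [0.0011 0.0043 0.1086] rot [-0.0033 -0.0085  0.011 ] t 16.7
```

```bash
python3 -m pendant '{"dp":[[0.001,0.004,0.01],[0.001,0.004,0.03],[0.001,0.004,0.055],[0.001,0.004,0.08],[0.001,0.004,0.1],[0.001,0.004,0.1086],[0.001,0.004,0.1086]],"rotation":[[-0.003,-0.008,0.011],[-0.003,-0.008,0.011],[-0.003,-0.008,0.011],[-0.003,-0.008,0.011],[-0.003,-0.008,0.011],[-0.003,-0.008,0.011],[-0.003,-0.008,0.011]]}'
python3 - <<'E'
from h import *
print(get_obs()["contact_force"]); to((570.5,249.3,257),(np.pi,0,3.127))
E
```

```text
time: 17.58
tool_pos: [574.8, 247.5, 263.6]
tcp_rot: [3.139, 0.013, 3.123]
contact_force: [-0.1, 0.9, 0.6]
grip_width: 59.9
finger_force: 0.0
[-0.05853416  0.85810287  0.62925708]
dp [0.0044 0.0017 0.0066] rot [ 0.0029  0.0127 -0.0037] t 17.575
```

```bash
python3 -m pendant '{"dp":[[0,0,0],[0,0,0]],"rotation":[[0,0,0],[0,0,0]]}'
python3 - <<'E'
from h import *
print(get_obs()["contact_force"],get_obs()["joint_positions"].round(3)); to((570.5,249.3,257),(np.pi,0,3.127))
E
```

```text
time: 17.82
tool_pos: [574.2, 248.5, 263.0]
tcp_rot: [3.139, 0.012, 3.125]
contact_force: [-0.1, -0.3, -0.1]
grip_width: 59.9
finger_force: 0.0
[-0.13311958 -0.3018918  -0.09387297] [ 2.860e-01  5.040e-01  1.170e+00 -1.000e-03  1.456e+00 -1.268e+00]
dp [0.0038 0.0007 0.006 ] rot [ 0.003   0.0116 -0.002 ] t 17.825
```

```bash
python3 -m pendant '{"dp":[[0.002,0.0005,0.003],[0.0038,0.0007,0.006],[0.0038,0.0007,0.006]],"rotation":[[0.002,0.006,0],[0.003,0.0116,-0.002],[0.003,0.0116,-0.002]]}'
python3 -m pendant '{"dp":[[0,0,0],[0,0,0],[0,0,0],[0,0,0],[0,0,0],[0,0,0]],"rotation":[[0,0,0],[0,0,0],[0,0,0],[0,0,0],[0,0,0],[0,0,0]]}' 0
python3 - <<'E'
from h import *
o=get_obs();print(o["tool_pos"],o["contact_force"],o["moment"])
E
```

```text
time: 18.2
tool_pos: [569.8, 249.3, 255.4]
tcp_rot: [-3.141, -0.003, 3.127]
contact_force: [-0.4, 0.4, 0.1]
grip_width: 59.9
finger_force: 0.0
time: 18.95
tool_pos: [570.1, 249.3, 255.9]
tcp_rot: [-3.141, -0.002, 3.127]
contact_force: [-0.2, 0.8, -0.9]
grip_width: 11.3
finger_force: 30.0
[570.05642949 249.3327484  255.94431304] [-0.23948276  0.76897965 -0.8784346 ] [ 0.17177281 -0.13032055 -0.03593786]
```

Run:
```python
from h import *
d=lambda a:np.array([0,-(207*np.cos(a)-8*np.sin(a)),-(207*np.sin(a)+8*np.cos(a))])/1000
A=np.linspace(1.75,.611,25)
for k in(0,8,16):
    print([(d(a)-d(A[k])).round(4).tolist() for a in A[k+1:k+9]])
```

```text
[[0.0, -0.0096, -0.0019], [0.0, -0.0194, -0.0033], [0.0, -0.0292, -0.0043], [0.0, -0.039, -0.0048], [0.0, -0.0488, -0.0049], [0.0, -0.0586, -0.0044], [0.0, -0.0684, -0.0035], [0.0, -0.0781, -0.0022]]
[[0.0, -0.0097, 0.0018], [0.0, -0.0192, 0.0041], [0.0, -0.0287, 0.0068], [0.0, -0.038, 0.01], [0.0, -0.0471, 0.0136], [0.0, -0.0561, 0.0176], [0.0, -0.0649, 0.0221], [0.0, -0.0734, 0.0269]]
[[0.0, -0.0083, 0.0053], [0.0, -0.0163, 0.0109], [0.0, -0.0241, 0.0169], [0.0, -0.0316, 0.0233], [0.0, -0.0387, 0.0301], [0.0, -0.0456, 0.0371], [0.0, -0.0521, 0.0445], [0.0, -0.0582, 0.0522]]
```

```bash
python3 -m pendant '{"dp":[[0,-0.005,-0.001],[0,-0.0096,-0.0019],[0,-0.0194,-0.0033],[0,-0.0292,-0.0043],[0,-0.039,-0.0048],[0,-0.0488,-0.0049],[0,-0.0586,-0.0044],[0,-0.0586,-0.0044]],"rotation":[[0,0,0],[0,0,0],[0,0,0],[0,0,0],[0,0,0],[0,0,0],[0,0,0],[0,0,0]]}'
python3 - <<'E'
from h import *
o=get_obs();print(o["tool_pos"],o["contact_force"],o["moment"])
E
```

```text
time: 19.95
tool_pos: [568.2, 189.4, 260.2]
tcp_rot: [-3.14, -0.004, 3.126]
contact_force: [-6.4, 0.4, 2.2]
grip_width: 10.7
finger_force: 30.0
[568.19269693 189.38767871 260.20459195] [-6.41037377  0.44755967  2.17341041] [ 0.15491858  0.8855364  -0.09154514]
```

Run:
```python
from h import *
d=lambda a:np.array([0,-(207*np.cos(a)-8*np.sin(a)),-(207*np.sin(a)+8*np.cos(a))])/1000
A=np.linspace(1.75,.611,25)
for k,e in((6,14),(14,19),(19,24)):
    print([(d(a)-d(A[k])).round(4).tolist() for a in A[k+1:e+1]])
```

```text
[[0.0, -0.0098, 0.0009], [0.0, -0.0195, 0.0022], [0.0, -0.0292, 0.0041], [0.0, -0.0388, 0.0063], [0.0, -0.0482, 0.009], [0.0, -0.0575, 0.0122], [0.0, -0.0667, 0.0158], [0.0, -0.0756, 0.0199]]
[[0.0, -0.0088, 0.0045], [0.0, -0.0173, 0.0093], [0.0, -0.0256, 0.0146], [0.0, -0.0336, 0.0202], [0.0, -0.0414, 0.0263]]
[[0.0, -0.0075, 0.0064], [0.0, -0.0146, 0.0131], [0.0, -0.0215, 0.0202], [0.0, -0.0279, 0.0276], [0.0, -0.0341, 0.0353]]
```

```bash
python3 -m pendant '{"dp":[[0,-0.0098,0.0009],[0,-0.0195,0.0022],[0,-0.0292,0.0041],[0,-0.0388,0.0063],[0,-0.0482,0.009],[0,-0.0575,0.0122],[0,-0.0667,0.0158],[0,-0.0756,0.0199]],"rotation":[[0,0,0],[0,0,0],[0,0,0],[0,0,0],[0,0,0],[0,0,0],[0,0,0],[0,0,0]]}'
python3 - <<'E'
from h import *
o=get_obs();print(o["tool_pos"],o["contact_force"],o["moment"])
E
```

```text
time: 20.95
tool_pos: [565.8, 113.8, 239.7]
tcp_rot: [-3.14, -0.008, 3.127]
contact_force: [-10.9, -0.6, 1.5]
grip_width: 11.0
finger_force: 30.0
[565.77029829 113.82423172 239.71542671] [-10.91714963  -0.57782978   1.52969729] [-0.03431055  1.40837849 -0.04952151]
```

```bash
python3 -m pendant '{"dp":[[0.0015,-0.0088,0.0045],[0.003,-0.0173,0.0093],[0.0045,-0.0256,0.0146],[0.0055,-0.0336,0.0202],[0.006,-0.0414,0.0263],[0.006,-0.0414,0.0263]],"rotation":[[0,0,0],[0,0,0],[0,0,0],[0,0,0],[0,0,0],[0,0,0]]}'
python3 - <<'E'
from h import *
o=get_obs();print(o["tool_pos"],o["contact_force"],o["moment"])
E
```

```text
time: 21.7
tool_pos: [564.3, 73.4, 213.9]
tcp_rot: [3.141, 0.005, 3.126]
contact_force: [10.7, 3.8, -6.5]
grip_width: 11.1
finger_force: 30.0
[564.28786412  73.39345316 213.91605715] [10.72301516  3.81038976 -6.48661706] [ 0.64081065 -1.7138462  -0.05485634]
```

```bash
python3 -m pendant '{"dp":[[-0.0015,-0.0075,0.0064],[-0.0025,-0.0146,0.0131],[-0.0025,-0.0215,0.0202],[-0.0025,-0.0279,0.0276],[-0.0025,-0.0335,0.0345],[-0.0025,-0.0335,0.0345],[-0.0025,-0.0335,0.0345]],"rotation":[[0,0,0],[0,0,0],[0,0,0],[0,0,0],[0,0,0],[0,0,0],[0,0,0]]}'
python3 - <<'E'
from h import *
from scipy.optimize import least_squares
o=get_obs();print(o["tool_pos"],o["contact_force"],o["moment"],o["finger_force"])
P=np.array([(249.33,275),(189.4,279.2),(113.8,258.7),(73.4,232.9),(o["tool_pos"][1],o["tool_pos"][2]+19)])
s=least_squares(lambda h:np.hypot(*(P-h).T)-207.15,[203,74]); print(s.x,s.fun)
for h in(s.x,(204.5,74)):
    v=P-h; print(np.degrees(np.arctan2(v[:,1],-v[:,0])-np.arctan2(8,207)).round(2))
cap("wrist","w9"); cap("top","t9"); cap("scene","s9")
a=cv2.imread("pics/s9.png")[100:300,180:420]
b=cv2.resize(cv2.imread("pics/w9.png"),(480,300)); t=cv2.imread("pics/t9.png")[90:260,220:460]
cv2.imwrite("pics/v9.png",np.hstack([np.vstack([b,cv2.resize(t,(480,300))]),cv2.copyMakeBorder(cv2.resize(a,(320,267)),0,333,0,0,0)]))
E
```

```text
time: 22.58
tool_pos: [563.3, 40.5, 179.8]
tcp_rot: [-3.141, -0.002, 3.127]
contact_force: [1.8, 2.0, -4.5]
grip_width: 10.6
finger_force: 30.0
[563.25837462  40.45326358 179.79609919] [ 1.84101295  2.03676796 -4.51455059] [ 0.60370398 -0.32305337 -0.15055743] 29.982087314128876
[204.76847167  72.65639836] [ 0.04233318 -0.03541988 -0.05706302  0.05928361 -0.00099147]
[100.21  83.53  61.73  48.44  35.3 ]
[100.36  83.58  61.63  48.26  35.05]
```

View pics/v9.png

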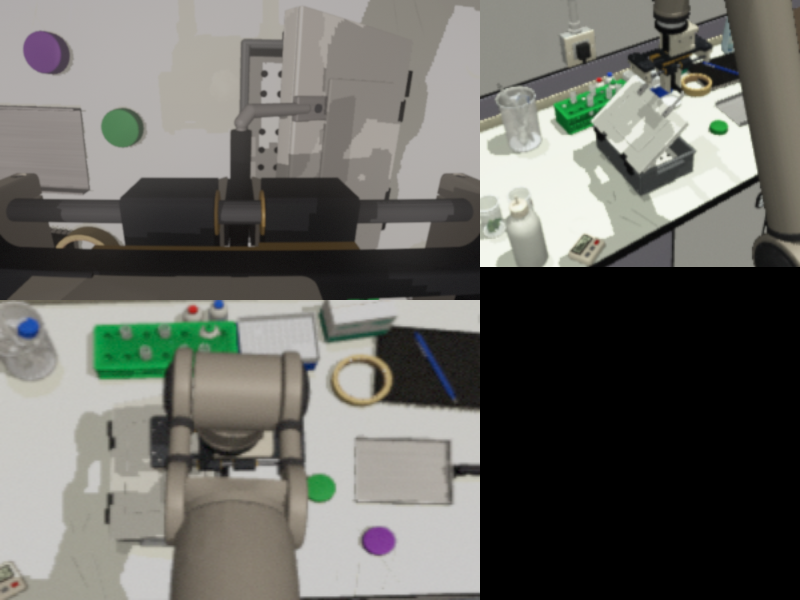

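The lid is held by its handle at about 35.2°: the arc fit residuals are under 0.1 mm and the forces are low. The tray is flat and empty, and the other items are where they were. I'll hand the job in.

```bash
python3 -c "
from plant import workorder
print(workorder.close_job())"
```

```text
the job is handed in; nothing more can be done
None
```

I tipped the three caps into the tub, put the empty tray back flat on the worktop, and handed the job in with the gripper still holding the lid by its handle at about 35°; it never dropped. The wash bottle, timer and petri dish were not touched, and it took about 23 s.

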